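Hold a filter housing's bayonet cap at half-turn

ROBOT

A 7-joint arm with a two-finger parallel gripper is mounted at the origin on the work surface. World frame = base frame: x ahead of the robot, y to its left, z up, the work surface at z = 0. Lengths are in m, angles in rad, forces in N, time in s.
With the tool pointing down it reaches from about 0.4 to 0.85 m from the base axis. Payload 4.5 kg.
Tool frame: the origin (TCP) lies midway between the tips of the shut fingers; the grasp point (between the pads) lies 19 mm behind it; z points along the fingers, y is the line along which they close (so a half turn about z gives the same grasp; the last joint's range is limited). The gripper opens to 88 mm and grips with 3 to 60 N. Pads are 18 mm wide; open, the fingers measure 123 mm over their backs; the gripper's body (75 mm by 187 mm) begins 45 mm behind the grasp point.
Start: joints at [-1.252, 0.689, -0.195, 1.565, 0.157, 0.902, -0.215], TCP at [0.176, 0.6, 0.239] pointing down, gripper open.
Joint ranges: [-3.01, 3.01], [-0.46, 2.08], [-1.47, 1.51], [0.13, 2.56], [-1, 4.14], [0.04, 2.09], [-2.66, 2.66]. Speed limits (rad/s): [2.57, 2.57, 3.14, 3.14, 3.14, 3.14, 3.14].

INTERFACE

Orientations are given as a unit quaternion [x, y, z, w].
In Python, from plant import * gives the robot as it stands.
- The arm moves only by the tool send_rows, never from a script. Its argument "targets" is a list of rows, each a list of 2 entries, a list of its own where there are three numbers: the shift along the tool's x, y, z in units of 0.3 m (1.0 is 0.3 m), then the turn, a rotation vector about the tool's x, y, z in units of pi rad (1.0 is pi rad). A call has 1 to 12 rows; each row is the pose to reach, as a shift and turn from the pose commanded when the call began, along the tool's axes at that moment, turning the shorter way round; what a row does not reach only later rows make up. A row lasts 1/8 s, in which the tool goes at most 62.5 mm and 10.7 degrees, less where a joint would pass 70% of its speed; a pose out of reach is approached as far as the arm can. A call with a number of a shift or a turn outside -1 to 1 is refused whole. A call with a gripper value outside its range is refused whole. "fingers" is the opening, from 0 (shut) to 1 (fully open), set as the call begins (left out, the last holds). The fingers move at their own pace and stop on an object; "newtons" is the grip in N (left out, the last holds). Time passes only in rows, so rows that repeat a pose let the fingers close. It gives the time, the measured TCP pose, the force, the opening and the grip force at its end, in the units of the state.
- get_state(): the state, without advancing time (a new reading comes with each control period).
- snapshot(name): name is "scene" or "top"; returns a dict with "img" (480x640x3 uint8, blue, green, red), "fx", "fy", "cx", "cy" (pixels), "k1" (the pictures are not rectified: a ray, as slopes to the right and down, at radius r is drawn at 1 + k1 r^2 times it, then the intrinsics apply), "cam_to_world" (4x4, takes a point from camera to world coordinates). Camera axes: x right, y down, z forward; pixel columns grow to the right and rows downward; lengths in m; the calibration is good to about 2 mm. A picture is of the moment at which its call begins. There is no depth.
- finish_job(): hands the job in; it is judged then, once.
The state is a dict: "clock": time; "q": joint angles; "qd": joint speeds; "joint_torque": joint torques, N m; "tool_pos": TCP position; "eef_rot": TCP orientation; "contact_force": force on the tool from outside, world axes, zero at the start; "moment": the same for the moment, N m; "opening": opening from 0.0 (shut) to 1.0 (fully open); "finger_force": force on a finger pad.
Only numpy, scipy, OpenCV 4.12 (cv2) and the standard library are available. Lean on these libraries where they do the work, as an engineer would, in place of code of your own. Each camera call takes 0.05 s, during which the arm holds its last target. There are 200 camera calls.

TASK

Set the square aluminium filter housing fully down on the square post of the raised holding stand and let go of it; then drop the bar-handled bayonet cap into the housing's two slots and press it down against its spring. Twist the cap clockwise half-way to its lock, until the bar points at the two cast ribs on the housing, stopping well before it clicks into the lock, and finish with the gripper still holding the cap by its bar at that half-turn so that the index line can be scribed. Leave the other things on the bench where they are.

Things in the scene. Friction and masses are not known exactly. Their poses are not given: they have to be found in the camera images.
- housing: Loose cast-aluminium filter housing, 0.35 kg, upright on the bench at first. Square body 60 x 60 mm, 28 mm high, flats along its x and y; round head 59 mm across above it; total height 44 mm. Grip across the flats; the fingers pass beside the head. Origin: centre of the underside, z up. Underside: square socket 27 x 27 mm, 20 mm deep, sides parallel to the flats.
- mouth (a point): Centre of the housing's open mouth, on the rim, 44 mm above its origin. Bore 41 mm across, two slots 11.5 mm wide at the housing's +x and -x reach 27 mm from the axis. A ledge (underside 38 mm above the origin) covers the way clockwise; walls block counter-clockwise. 80 degrees clockwise from the slots the lugs spring 3 mm up into the lock, at an end stop.
- rib (a point): Outer top end of one of two small cast ribs at either side of the head, 36 mm from the axis, 40 degrees clockwise (from above) from the slots, half-way to the lock. Inside the bore a sprung plate 30 mm across meets the cap's foot 39 mm above the housing's origin and pushes up 0.7 N per mm: 5 N with the lugs just under the ledge, 7 N pressed fully down.
- cap: Loose steel bayonet cap, 0.15 kg, upright on its plug at first. Origin: centre of the plug's underside, z up. Plug 38 mm across, two lugs at its foot along +x and -x, 8 mm wide, 6 mm high, 50 mm over both. Flange 52 mm across, 14.5 to 20 mm up. A half turn gives the same cap. Origin above the housing's: 32 mm with lugs touching under the ledge, 29.5 mm pressed fully down, 35 mm locked.
- bar_top (a point): Middle of the top of the cap's upright grip bar, 48 mm above the cap's origin. The bar runs along the cap's x (over the lugs), 44 mm long, 12 mm thick, 28 mm high above the flange.
- stand: Holding stand, dark steel, fixed: round foot 80 mm across and 10 mm high, square column 40 x 40 mm up to 45 mm height, on it a square post 24 x 24 mm, 14 mm tall (top 3 mm is 21 x 21 mm). Origin: centre of the underside; post sides along its x and y axes. The housing may sit in any of the four quarter-turn positions; seated it has some degrees of play in yaw.
- stand_seat (a point): Centre of the stand's column top, 45 mm above the bench, at the foot of the square post: the seated housing's origin lies here.
- bearing: Plain steel bearing ring, 52 mm across, 15 mm high, bystander.
- blank: Plain round steel blanking cover with a small round knob, 52 mm across, 16 mm high, no bar and no lugs. Bystander, not the cap.
- wrench: Open-ended wrench 160 mm long lying flat, bystander.
- spray: White and grey spray can with black top, 58 mm across, 190 mm tall, bystander.
- carton: Small orange carton 70 x 100 x 50 mm, bystander.
- bolt_jar: Squat glass jar, 60 mm across, 80 mm tall, bystander.
- bracket: Aluminium angle bracket, 60 x 40 mm foot, 48 mm tall, bystander.
Things that resemble listed ones, but are neither listed nor needed, are in the scene too. Leave any red look-alike of the cap alone. Leave any green look-alike of the stand alone.

How it is judged:
On the way, in this order (a step that is already met when the one before it is completed fails the run):
1. the housing sits fully down on the stand's post and the fingers have let go of it (horizontal distance between housing and stand_seat below 0.004 m and z of housing in the frame of stand_seat between -0.003 and 0.003 m and angle between housing's own z axis and vertical below 0.07 rad and contact force between the fingers and housing below 0.3 N), for 0.2 s.
2. the cap is in through the slots, its lugs below the ledge (horizontal distance between housing and stand_seat below 0.004 m and z of housing in the frame of stand_seat between -0.003 and 0.003 m and angle between housing's own z axis and vertical below 0.07 rad and z of cap in the frame of housing between 0.027 and 0.0338 m and x of cap in the frame of housing between -0.004 and 0.004 m and y of cap in the frame of housing between -0.004 and 0.004 m and angle between the z axis of cap and the z axis of housing, either way round below 0.08 rad and angle between the x axis of cap and the x axis of housing, either way round below 0.3 rad), for 0.05 s.
At the end, for the whole second after the job is handed in: Housing on the post (4 mm sideways, 3 mm in height, upright within 4 deg); cap origin 27 to 33.8 mm above the housing's, within 4 mm of its axis, parallel within 4.5 deg, turned 29 to 51 deg from the slots; the fingers grip it (over 3 N) and do not touch the housing (horizontal distance between housing and stand_seat below 0.004 m and z of housing in the frame of stand_seat between -0.003 and 0.003 m and angle between housing's own z axis and vertical below 0.07 rad and z of cap in the frame of housing between 0.027 and 0.0338 m and x of cap in the frame of housing between -0.004 and 0.004 m and y of cap in the frame of housing between -0.004 and 0.004 m and angle between the z axis of cap and the z axis of housing, either way round below 0.08 rad and angle between the x axis of cap and the x axis of housing, either way round between 0.51 and 0.89 rad and contact force between the fingers and cap above 3 N and contact force between the fingers and housing below 1 N and contact force between cap and stand below 0.1 N); the arm keeps its last pose, push and grip.
It fails at once if the cap is turned on to the lock (past 69 degrees) (x of cap in the frame of housing between -0.004 and 0.004 m and y of cap in the frame of housing between -0.004 and 0.004 m and angle between the z axis of cap and the z axis of housing, either way round below 0.08 rad and z of cap in the frame of housing between 0.02 and 0.037 m and angle between the x axis of cap and the x axis of housing, either way round above 1.2 rad).
It fails at once if a bystander is pushed more than 40 mm or knocked over (distance of any of bearing, blank, wrench, spray, carton, bolt_jar, bracket from where it was at the start of the episode above 0.04 m or angle between any of bearing, blank, wrench, spray, carton, bolt_jar, bracket's own z axis and vertical above 0.6 rad).
It fails at once if the housing or the cap is tipped over (angle between any of housing, cap's own z axis and vertical above 0.8 rad).
It also fails if it takes over 72 s, if anything falls off the work surface, if the arm or the gripper's body presses on something with over 40 N, if the wrist force passes 120 N, or if a joint passes its speed limit or range.

## Working session

There is one attempt and no reset: what is moved stays moved. The work goes in short steps, Python scripts to look and compute and a tool call to move; the robot and the scene stay as the last step left them, time stands still between calls to the robot, and variables do not carry over. Pictures are saved under pics/ and viewed, at most 10 in all, crops included, and the job is handed in when it is done.

Besides the shell and the picture viewer there is one more tool, called as name(argument=value, ...), one argument or row to a line, values as JSON. send_rows: Moves the arm, as the interface text tells. Its arguments: {"type":"object","properties":{"targets":{"type":"array"},"fingers":{"type":"number"},"newtons":{"type":"number"}},"required":["targets"]}

```bash
mkdir -p pics; ls
python3 - <<'E'
from plant import *
import cv2,numpy as np
np.set_printoptions(precision=4,suppress=True)
for n in("scene","top"):
    s=snapshot(n);cv2.imwrite(f"pics/{n}0.png",s["img"]);print(n,s["fx"],s["fy"],s["cx"],s["cy"],s["k1"]);print(np.array(s["cam_to_world"]))
print(get_state())
E
```

```text
pics
scene 559.3958955640712 559.3958955640712 311.89041582799996 241.38230064101765 -0.06852744611624231
[[ 0.6426  0.6177 -0.4534  1.1809]
 [ 0.7662 -0.5199  0.3776 -0.5221]
 [-0.0025 -0.59   -0.8074  1.1829]
 [ 0.      0.      0.      1.    ]]
top 577.7351753396848 577.7351753396848 320.74272967744804 235.11602559720305 -0.019391447306285798
[[ 0.0074 -0.9804  0.1967  0.2953]
 [-0.9999 -0.0051  0.0125 -0.0105]
 [-0.0113 -0.1968 -0.9804  1.3007]
 [ 0.      0.      0.      1.    ]]
{'clock': 0.1, 'q': array([-1.2522,  0.6899, -0.1946,  1.5662,  0.1573,  0.9025, -0.2151]), 'qd': array([-0.    , -0.0044,  0.0005, -0.0011,  0.0009,  0.0012, -0.    ]), 'joint_torque': array([ -0.0036, -52.8498,  -1.2714, -15.3836,  -0.0525,   0.002 ,
         0.0001]), 'tool_pos': array([0.1755, 0.5993, 0.238 ]), 'eef_rot': array([ 0.1419,  0.9899, -0.0008, -0.0001]), 'contact_force': array([-0.3034,  0.346 ,  0.8819]), 'moment': array([0.001 , 0.0102, 0.0036]), 'finger_force': 0.0, 'opening': 1.0029043622287184}
```

View pics/scene0.png

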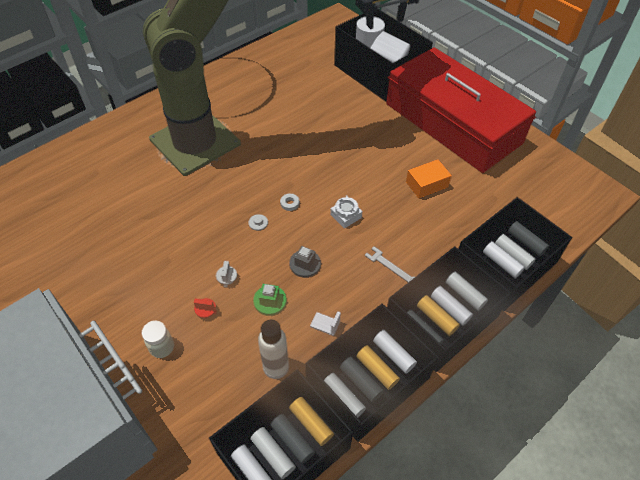

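View pics/top0.png

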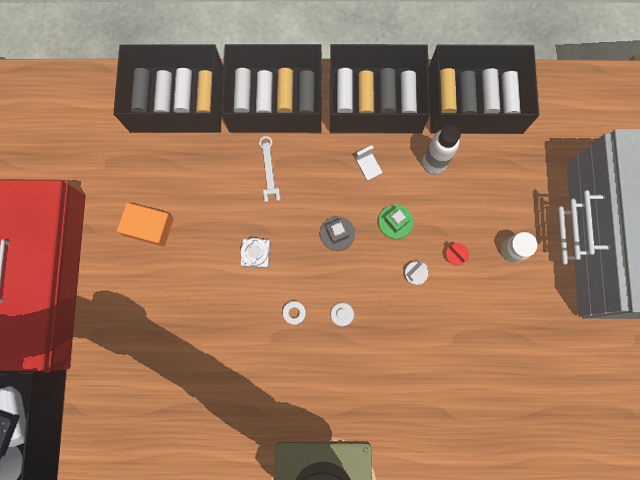

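The top view shows the housing at (255,252), the dark stand at (338,233) and the bar cap at (416,272). These could be mistaken for them:
- **Cap:** red cap (457,254), blank (342,314), bearing (294,313).
- **Stand:** green stand (396,221).

I choose the silver bar cap, the dark stand and the square housing. One close crop will check that.

Run:
```python
import cv2,numpy as np
t=cv2.imread("pics/top0.png");s=cv2.imread("pics/scene0.png")
c=lambda im,x,y,r=25,k=8:cv2.resize(im[y-r:y+r,x-r:x+r],(260,260),interpolation=cv2.INTER_CUBIC)
a=np.hstack([c(t,255,252),c(t,338,233),c(t,416,272)])
b=np.hstack([c(s,347,210),c(s,304,261),c(s,227,273)])
cv2.imwrite("pics/crop0.png",np.vstack([a,b]))
```

```text
(no output)
```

View pics/crop0.png

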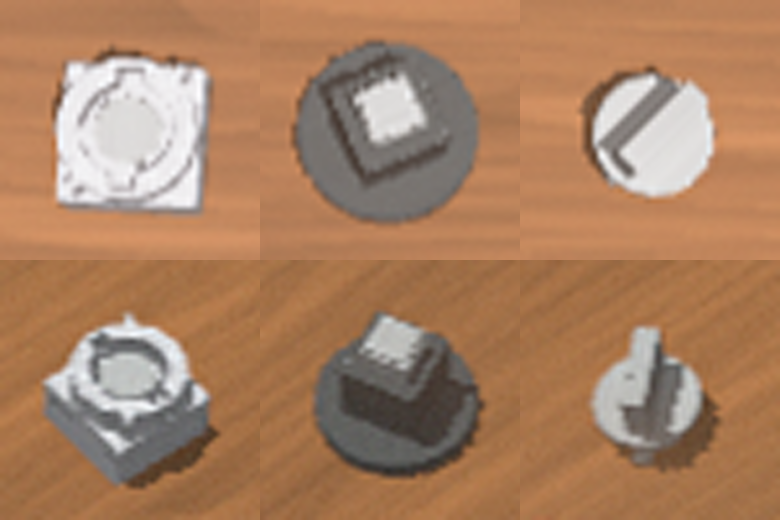

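The crops confirm it. The housing has slots up and down the image and ribs at upper right and lower left. The dark stand has a bright post top, and the silver cap has its bar at about 45°.

```bash
cat > h.py <<'E'
from plant import *
import cv2,numpy as np
from scipy.spatial.transform import Rotation as R
np.set_printoptions(precision=4,suppress=True)
def cast(s,uv,z):
    uv=np.float64(uv).reshape(-1,1,2);K=np.array([[s["fx"],0,s["cx"]],[0,s["fy"],s["cy"]],[0,0,1]])
    p=cv2.undistortPointsIter(uv,K,np.array([s["k1"],0,0,0,0]),None,None,(3,50,1e-9)).reshape(-1,2)
    T=np.array(s["cam_to_world"]);d=np.c_[p,np.ones(len(p))]@T[:3,:3].T;o=T[:3,3]
    return (o+d*((z-o[2])/d[:,2:]))[:,:2]
def blob(s,c,r,f,seed=None):
    """largest contour of mask f(hsv) in window about c, full-pixel coords (4x upsampled)"""
    x,y=c;im=s["img"][y-r:y+r,x-r:x+r];im=cv2.resize(im,None,fx=4,fy=4,interpolation=cv2.INTER_CUBIC)
    m=f(cv2.cvtColor(im,cv2.COLOR_BGR2HSV).astype(int)).astype(np.uint8)*255
    cs=cv2.findContours(m,cv2.RETR_EXTERNAL,cv2.CHAIN_APPROX_NONE)[0]
    c0=max(cs,key=cv2.contourArea).reshape(-1,2)
    return (c0+.5)/4-.5+[x-r,y-r]
def rect(p):
    (c,sz,a)=cv2.minAreaRect(np.float32(p*1000));return np.array(c)/1000,np.array(sz),a
def circ(p):
    c,r=cv2.minEnclosingCircle(np.float32(p*1000));e=cv2.fitEllipse(np.float32(p*1000));return np.array(c)/1000,r*2,np.array(e[0])/1000,e[1],e[2]
E
python3 - <<'E'
from h import *
s=snapshot("top");v=snapshot("scene")
grey=lambda h:h[...,1]<60
for lo in(150,200,225):
    b=blob(s,(255,252),25,lambda h:(h[...,1]<50)&(h[...,2]>lo));print("housing top",lo,rect(cast(s,b,.028)))
for lo in(130,170,190):
    b=blob(s,(338,233),25,lambda h:(h[...,1]<60)&(h[...,2]>lo));print("post",lo,rect(cast(s,b,.059)))
    b=blob(v,(304,258),25,lambda h:(h[...,1]<60)&(h[...,2]>lo));print(" post scene",lo,rect(cast(v,b,.059)))
b=blob(s,(338,233),30,lambda h:(h[...,1]<70));print("foot",circ(cast(s,b,.010)))
b=blob(s,(416,272),20,lambda h:(h[...,1]<70));print("cap flange",circ(cast(s,b,.020)))
b=blob(s,(416,272),20,lambda h:(h[...,1]<70)&(h[...,2]<190));print("cap bar dark",rect(cast(s,b,.034)),rect(b))
g=cv2.cvtColor(s["img"],cv2.COLOR_BGR2GRAY)
print(g[262:284:1,404:430:1])
E
```

```text
housing top 150 (array([0.511 , 0.1533]), array([65.5581, 66.431 ]), 89.71183776855469)
housing top 200 (array([0.5115, 0.1542]), array([62.6187, 62.9063]), 87.14229583740234)
housing top 225 (array([0.5122, 0.1686]), array([60.0364, 32.4079]), 1.6974619626998901)
post 130 (array([ 0.5595, -0.0315]), array([27.8354, 27.4149]), 23.426286697387695)
 post scene 130 (array([ 0.5612, -0.0304]), array([25.7729, 26.2029]), 23.826141357421875)
post 170 (array([ 0.5594, -0.0315]), array([24.5993, 24.6837]), 22.968584060668945)
 post scene 170 (array([ 0.56  , -0.0303]), array([21.7371, 22.6941]), 18.776134490966797)
post 190 (array([ 0.5595, -0.0314]), array([23.3533, 23.52  ]), 22.96432876586914)
 post scene 190 (array([ 0.5618, -0.0289]), array([12.4375, 19.1736]), 18.398944854736328)
foot (array([ 0.5599, -0.0312]), 80.25813293457031, array([ 0.5597, -0.0311]), (78.24181365966797, 78.8885269165039), 109.98440551757812)
cap flange (array([ 0.4681, -0.208 ]), 57.15436935424805, array([ 0.4685, -0.2075]), (51.74911880493164, 53.775054931640625), 48.93915939331055)
cap bar dark (array([ 0.472 
[... 1840 characters left out ...]
24 225 226
  224 222 222 221 227 163 137 139]
 [120  87 124 221 211 134  97 129 201 227 225 221 222 224 224 225 226 225
  222 222 222 225 224 154 137 138]
 [146 120  90 178 232 198 129  93 124 213 221 224 224 224 224 226 224 222
  222 221 223 223 191 145 138 138]
 [142 144 117 104 202 232 199 127 131 201 224 224 225 225 226 225 223 222
  221 223 222 191 144 139 140 142]
 [143 143 137 122 161 202 225 194 205 225 226 225 226 226 225 223 222 222
  223 230 191 146 140 144 144 144]
 [146 147 147 140 153 145 176 213 229 230 228 228 228 226 225 224 223 226
  219 213 147 142 146 147 147 147]
 [148 147 147 147 140 146 139 162 200 210 214 224 230 223 220 218 215 208
  180 150 146 149 148 146 148 146]]
```

```bash
cat >> h.py <<'E'
def to(x,y,z,ty):
    """shift (units .3 m) and turn (units pi) from the measured pose; ty = yaw of tool y in deg"""
    s=get_state();r=R.from_quat(s["eef_rot"]);a=np.radians(ty)
    g=R.from_matrix(np.array([[-np.sin(a),np.cos(a),0],[np.cos(a),np.sin(a),0],[0,0,-1]]))
    m=r.as_matrix();y0=np.degrees(np.arctan2(m[1,1],m[0,1]))
    print("tool",s["tool_pos"],"ty",y0,"t",s["clock"],"F",s["contact_force"],"open",s["opening"],s["finger_force"])
    print("shift",r.inv().apply(np.array([x,y,z])-s["tool_pos"])/.3,"turn",(r.inv()*g).as_rotvec()/np.pi)
E
python3 - <<'E'
from h import *
s=snapshot("top")
to(.511,.154,.15,88)
# housing edges: subpixel bench/white crossings on left, right, bottom sides
g=s["img"][...,0].astype(float)
L=[];B=[]
for v in range(244,262):
    r=g[v,238:256];i=np.argmax(r>130);L.append((238+i-1+(130-r[i-1])/(r[i]-r[i-1]),v))
for u in list(range(245,266)):
    r=g[278:256:-1,u];i=np.argmax(r>130);B.append((u,278-(i-1+(130-r[i-1])/(r[i]-r[i-1]))))
for n,e in(("left",L),("bottom",B)):
    for z in(.028,0):
        p=cast(s,e,z);l=cv2.fitLine(np.float32(p*1000),cv2.DIST_HUBER,0,.01,.01).ravel();print(n,z,np.degrees(np.arctan2(l[1],l[0])),l[2:]/1000)
E
```

```text
tool [0.1755 0.5996 0.2383] ty 73.68743417321518 t 0.25 F [ 0.213  -0.2612  0.6187] open 1.0046625348362648 0.0
shift [-1.4904 -1.111   0.2955] turn [-0.0003 -0.     -0.0795]
left 0.028 0.41203207 [0.5076 0.1853]
left 0 0.41257185 [0.5122 0.1896]
bottom 0.028 88.92328 [0.4779 0.1505]
bottom 0 88.92306 [0.4819 0.154 ]
```

send_rows(
  targets=[
    [[-0.2, -0.15, 0.03], [0, 0, -0.02]],
    [[-0.4, -0.3, 0.07], [0, 0, -0.05]],
    [[-0.6, -0.45, 0.1], [0, 0, -0.08]],
    [[-0.8, -0.6, 0.15], [0, 0, -0.09]],
    [[-0.9, -0.7, 0.15], [0, 0, -0.09]],
    [[-0.9, -0.7, 0.15], [0, 0, -0.09]],
  ],
  fingers=1,
)

```text
clock: 1.0
tool_pos: [0.3776, 0.3185, 0.1933]
eef_rot: [0.003, 1.0, -0.001, 0.0]
contact_force: [-0.8, 0.6, -0.1]
opening: 1.0
finger_force: 0.0
```

Run:
```python
from h import *
to(.512,.155,.1,89.5)
```

```text
tool [0.3776 0.3185 0.1933] ty 89.62422361716716 t 1.0 F [-0.8388  0.6078 -0.0783] open 1.0003437186141908 0.0
shift [-0.4516 -0.5414  0.3123] turn [-0.0008  0.      0.0007]
```

send_rows(
  targets=[
    [[-0.15, -0.18, 0.1], [0, 0, 0]],
    [[-0.3, -0.36, 0.2], [0, 0, 0]],
    [[-0.4, -0.5, 0.28], [0, 0, 0]],
    [[-0.45, -0.54, 0.31], [0, 0, 0]],
    [[-0.45, -0.54, 0.31], [0, 0, 0]],
    [[-0.45, -0.54, 0.31], [0, 0, 0]],
  ],
)

```text
clock: 1.75
tool_pos: [0.5099, 0.1613, 0.1009]
eef_rot: [0.001, 1.0, 0.001, -0.0]
contact_force: [-0.0, 0.4, 0.6]
opening: 1.001
finger_force: 0.0
```

Run:
```python
from h import *
to(.512,.155,.006,89.5)
```

```text
tool [0.5099 0.1613 0.1009] ty 89.92766325494739 t 1.75 F [-0.0081  0.4235  0.6296] open 1.0010064479741656 0.0
shift [-0.007  -0.0213  0.3162] turn [ 0.0004 -0.0001  0.0024]
```

send_rows(
  targets=[
    [[-0.006, -0.015, 0.05], [0, 0, 0]],
    [[-0.006, -0.015, 0.1], [0, 0, 0]],
    [[-0.006, -0.015, 0.1], [0, 0, 0]],
    [[-0.006, -0.015, 0.1], [0, 0, 0]],
  ],
)

```text
clock: 2.25
tool_pos: [0.512, 0.1561, 0.0706]
eef_rot: [0.001, 1.0, 0.0, -0.0]
contact_force: [-0.5, 0.5, 0.4]
opening: 0.997
finger_force: 0.0
```

Run:
```python
from h import *
to(.512,.155,.006,89.5)
```

```text
tool [0.512  0.1561 0.0706] ty 89.9251343896631 t 2.25 F [-0.4902  0.519   0.3828] open 0.9965980254947413 0.0
shift [-0.0002 -0.0036  0.2153] turn [ 0.     -0.0001  0.0024]
```

Descend and close on the flats in one call each.

send_rows(
  targets=[
    [[0, -0.004, 0.06], [0, 0, 0.002]],
    [[0, -0.004, 0.12], [0, 0, 0.002]],
    [[0, -0.004, 0.17], [0, 0, 0.002]],
    [[0, -0.004, 0.2], [0, 0, 0.002]],
    [[0, -0.004, 0.215], [0, 0, 0.002]],
    [[0, -0.004, 0.215], [0, 0, 0.002]],
    [[0, -0.004, 0.215], [0, 0, 0.002]],
  ],
)

```text
clock: 3.12
tool_pos: [0.5125, 0.1546, 0.0066]
eef_rot: [0.004, 1.0, 0.0, 0.0]
contact_force: [-0.0, -0.2, 0.3]
opening: 0.998
finger_force: 0.0
```

send_rows(
  targets=[
    [[0, 0, 0], [0, 0, 0]],
    [[0, 0, 0], [0, 0, 0]],
    [[0, 0, 0], [0, 0, 0]],
    [[0, 0, 0], [0, 0, 0]],
    [[0, 0, 0], [0, 0, 0]],
    [[0, 0, 0], [0, 0, 0]],
  ],
  fingers=0.5,
  newtons=30,
)

```text
clock: 3.88
tool_pos: [0.5123, 0.1548, 0.0063]
eef_rot: [0.004, 1.0, 0.0, 0.0]
contact_force: [0.6, 1.0, 2.2]
opening: 0.678
finger_force: 29.8
```

send_rows(
  targets=[
    [[0, 0, -0.1], [0, 0, 0]],
    [[0, 0, -0.2], [0, 0, 0]],
    [[0, 0, -0.3], [0, 0, 0]],
    [[0, 0, -0.4], [0, 0, 0]],
    [[0, 0, -0.45], [0, 0, 0]],
    [[0, 0, -0.45], [0, 0, 0.05]],
    [[0, 0, -0.45], [0, 0, 0.1]],
    [[0, 0, -0.45], [0, 0, 0.15]],
    [[0, 0, -0.45], [0, 0, 0.2]],
    [[0, 0, -0.45], [0, 0, 0.25]],
    [[0, 0, -0.45], [0, 0, 0.3]],
    [[0, 0, -0.45], [0, 0, 0.35]],
  ],
)

```text
clock: 5.38
tool_pos: [0.5112, 0.1541, 0.1402]
eef_rot: [0.528, 0.849, -0.001, -0.001]
contact_force: [0.0, 2.1, -4.1]
opening: 0.677
finger_force: 29.8
```

Run:
```python
from h import *
to(.5597,-.0312,.13,23)
```

```text
tool [0.5112 0.1541 0.1402] ty 26.230154556428154 t 5.375 F [ 0.019   2.1203 -4.1139] open 0.6772424874978075 29.79762273835547
shift [-0.6255 -0.1279  0.0343] turn [-0.0008 -0.      0.0179]
```

send_rows(
  targets=[
    [[-0.12, -0.025, 0], [0, 0, 0.01]],
    [[-0.24, -0.05, 0], [0, 0, 0.018]],
    [[-0.36, -0.075, 0.02], [0, 0, 0.018]],
    [[-0.48, -0.1, 0.03], [0, 0, 0.018]],
    [[-0.58, -0.12, 0.08], [0, 0, 0.018]],
    [[-0.62, -0.128, 0.13], [0, 0, 0.018]],
    [[-0.625, -0.128, 0.18], [0, 0, 0.018]],
    [[-0.625, -0.128, 0.2], [0, 0, 0.018]],
    [[-0.625, -0.128, 0.2], [0, 0, 0.018]],
    [[-0.625, -0.128, 0.2], [0, 0, 0.018]],
  ],
)

```text
clock: 6.62
tool_pos: [0.5618, -0.0294, 0.0816]
eef_rot: [0.549, 0.836, 0.0, 0.0]
contact_force: [0.1, 0.4, -4.7]
opening: 0.679
finger_force: 29.8
```

Run:
```python
from h import *
to(.5597,-.0312,.075,23)
for n,c in(("scene",(304,255)),("top",(338,233))):
    s=snapshot(n);x,y=c;cv2.imwrite(f"pics/{n}1.png",s["img"])
a=[cv2.imread(f"pics/{n}1.png")[y-45:y+45,x-45:x+45] for n,x,y in(("scene",304,250),("top",338,233))]
cv2.imwrite("pics/c1.png",cv2.resize(np.hstack(a),(800,400),interpolation=cv2.INTER_CUBIC))
```

```text
tool [ 0.5618 -0.0294  0.0816] ty 23.366523351693917 t 6.625 F [ 0.132   0.3936 -4.6999] open 0.6787429795711105 29.802624975098695
shift [-0.0028 -0.0089  0.022 ] turn [ 0.0003 -0.0001  0.002 ]
```

View pics/c1.png

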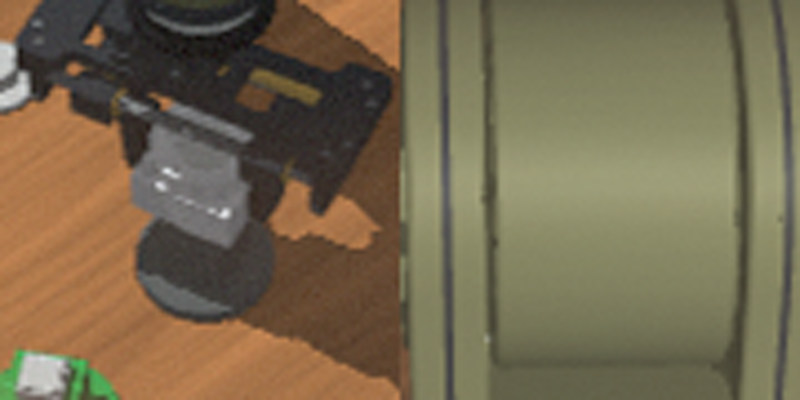

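send_rows(
  targets=[
    [[-0.003, -0.009, 0.02], [0, 0, 0.002]],
    [[-0.003, -0.009, 0.03], [0, 0, 0.002]],
    [[-0.003, -0.009, 0.03], [0, 0, 0.002]],
    [[-0.003, -0.009, 0.03], [0, 0, 0.002]],
  ],
)

```text
clock: 7.22
tool_pos: [0.5595, -0.0323, 0.0722]
eef_rot: [0.552, 0.834, 0.0, 0.0]
contact_force: [0.6, 0.8, -4.7]
opening: 0.679
finger_force: 29.8
```

Run:
```python
from h import *
to(.5597,-.0312,.0513,23)
```

```text
tool [ 0.5595 -0.0323  0.0722] ty 22.923417744361455 t 7.225 F [ 0.5952  0.771  -4.6921] open 0.6792576235917964 29.80267409549839
shift [0.0031 0.002  0.0696] turn [ 0.     -0.     -0.0004]
```

send_rows(
  targets=[
    [[0.003, 0.002, 0.01], [0, 0, 0]],
    [[0.003, 0.002, 0.02], [0, 0, 0]],
    [[0.003, 0.002, 0.03], [0, 0, 0]],
    [[0.003, 0.002, 0.036], [0, 0, 0]],
    [[0.003, 0.002, 0.036], [0, 0, 0]],
  ],
)

```text
clock: 7.85
tool_pos: [0.5597, -0.0312, 0.0612]
eef_rot: [0.552, 0.834, 0.0, -0.0]
contact_force: [-0.2, 0.1, -5.3]
opening: 0.678
finger_force: 29.8
```

No contact force 4 mm below the post top, so the socket is over the post. Lowering on.

send_rows(
  targets=[
    [[0, 0, 0.01], [0, 0, 0]],
    [[0, 0, 0.018], [0, 0, 0]],
    [[0, 0, 0.024], [0, 0, 0]],
    [[0, 0, 0.03], [0, 0, 0]],
    [[0, 0, 0.034], [0, 0, 0]],
    [[0, 0, 0.034], [0, 0, 0]],
  ],
)

```text
clock: 8.6
tool_pos: [0.5597, -0.0312, 0.0514]
eef_rot: [0.552, 0.834, 0.0, 0.0]
contact_force: [-1.0, 0.4, -2.1]
opening: 0.675
finger_force: 29.8
```

send_rows(
  targets=[
    [[0, 0, 0.003], [0, 0, 0]],
    [[0, 0, 0.003], [0, 0, 0]],
  ],
)

```text
clock: 8.85
tool_pos: [0.5597, -0.0313, 0.0513]
eef_rot: [0.553, 0.834, 0.0, 0.0]
contact_force: [-2.0, 0.5, 6.1]
opening: 0.679
finger_force: 29.8
```

send_rows(
  targets=[
    [[0, 0, 0], [0, 0, 0]],
    [[0, 0, 0], [0, 0, 0]],
    [[0, 0, 0], [0, 0, 0]],
    [[0, 0, -0.03], [0, 0, 0]],
    [[0, 0, -0.1], [0, 0, 0]],
    [[0, 0, -0.2], [0, 0, 0]],
    [[0, 0, -0.35], [0, 0, 0]],
    [[0, 0, -0.35], [0, 0, 0]],
  ],
  fingers=1,
)

```text
clock: 9.85
tool_pos: [0.5621, -0.0314, 0.1589]
eef_rot: [0.553, 0.833, 0.002, 0.003]
contact_force: [0.2, 0.5, -0.3]
opening: 0.998
finger_force: 0.0
```

Run:
```python
from h import *
to(.4685,-.2075,.14,45)
```

```text
tool [ 0.5621 -0.0314  0.1589] ty 22.899985574947664 t 9.85 F [ 0.2284  0.5405 -0.343 ] open 0.9982631326517555 0.0
shift [-0.4193 -0.5161  0.0605] turn [ 0.002   0.0013 -0.1228]
```

send_rows(
  targets=[
    [[-0.1, -0.12, 0], [0, 0, -0.03]],
    [[-0.2, -0.25, 0], [0, 0, -0.06]],
    [[-0.3, -0.38, 0.02], [0, 0, -0.09]],
    [[-0.38, -0.47, 0.04], [0, 0, -0.12]],
    [[-0.42, -0.515, 0.06], [0, 0, -0.123]],
    [[-0.42, -0.515, 0.06], [0, 0, -0.123]],
    [[-0.42, -0.515, 0.06], [0, 0, -0.123]],
    [[-0.42, -0.515, 0.06], [0, 0, -0.123]],
  ],
  fingers=0.6,
)

```text
clock: 10.85
tool_pos: [0.4676, -0.2057, 0.1375]
eef_rot: [0.381, 0.925, 0.001, 0.0]
contact_force: [0.2, -0.4, -0.1]
opening: 0.602
finger_force: 0.0
```

Run:
```python
from h import *
s=snapshot("top");v=snapshot("scene")
to(.4685,-.2075,.06,45)
x,y=338,233
a=[s["img"][208:258,313:363],v["img"][225:275,279:329]]
cv2.imwrite("pics/c2.png",cv2.resize(np.hstack(a),(800,400),interpolation=cv2.INTER_CUBIC))
```

```text
tool [ 0.4672 -0.2063  0.1375] ty 45.169038602929554 t 10.95 F [ 0.5541 -0.3022 -0.3446] open 0.5965790668445745 0.0
shift [-0.0058  0.0001  0.2583] turn [0.0003 0.0001 0.0009]
```

View pics/c2.png

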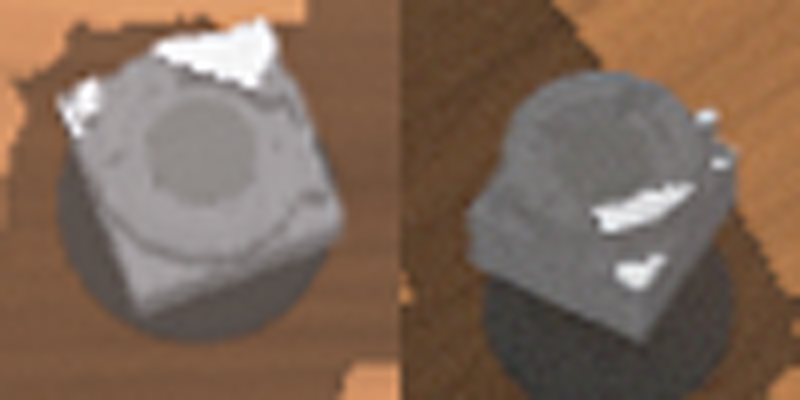

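Run:
```python
from h import *
s=snapshot("top");v=snapshot("scene")
print("mouth approx",cast(s,[(338,226.3)],.084),cast(v,[(279+600/8-50-.5,225+150/8-.5)],.084))
s["img"]=cv2.imread("pics/top0.png");v["img"]=cv2.imread("pics/scene0.png")
for t in(120,140,160):
    b=blob(s,(416,272),18,lambda h:(h[...,2]*(255-h[...,1])/255>t));p=cast(s,b,.02)
    # robust circle fit: exclude bar end/shadow by 52 mm known radius
    from scipy.optimize import least_squares
    r=least_squares(lambda c:np.hypot(*(p-c[:2]).T)-c[2],[.4685,-.2075,.026],loss="soft_l1",f_scale=.0005);print(t,r.x)
    b=blob(v,(227,275),18,lambda h:(h[...,2]*(255-h[...,1])/255>t-10));p=cast(v,b,.02)
    r=least_squares(lambda c:np.hypot(*(p-c[:2]).T)-c[2],[.4685,-.2075,.026],loss="soft_l1",f_scale=.0005);print(" scene",r.x)
e=cast(s,[(421.3,264),(411.3,274)],.048);d=e[0]-e[1];print("bar yaw",np.degrees(np.arctan2(d[1],d[0])))
```

```text
mouth approx [[ 0.559 -0.032]] [[ 0.555  -0.0273]]
120 [ 0.468  -0.2079  0.0263]
 scene [ 0.4715 -0.1918  0.0331]
140 [ 0.4672 -0.2092  0.0246]
 scene [ 0.4745 -0.1875  0.0357]
160 [ 0.4676 -0.2087  0.0246]
 scene [ 0.483  -0.1789  0.0452]
bar yaw -45.289928459155476
```

send_rows(
  targets=[
    [[-0.006, -0.002, 0.1], [0, 0, 0]],
    [[-0.006, -0.002, 0.2], [0, 0, 0]],
    [[-0.006, -0.002, 0.25], [0, 0, 0]],
    [[-0.006, -0.002, 0.25], [0, 0, 0]],
    [[-0.006, -0.002, 0.25], [0, 0, 0]],
  ],
)

```text
clock: 11.68
tool_pos: [0.4678, -0.2093, 0.063]
eef_rot: [0.382, 0.924, 0.0, 0.001]
contact_force: [-0.5, -0.5, 0.5]
opening: 0.603
finger_force: 0.0
```

Run:
```python
from h import *
to(.468,-.208,.024,44.7)
```

```text
tool [ 0.4678 -0.2093  0.063 ] ty 45.06226956932766 t 11.675 F [-0.4738 -0.4567  0.498 ] open 0.6026896943805725 0.0
shift [0.0026 0.0035 0.1301] turn [0.0002 0.0003 0.002 ]
```

send_rows(
  targets=[
    [[0.003, 0.003, 0.05], [0, 0, 0.002]],
    [[0.003, 0.003, 0.1], [0, 0, 0.002]],
    [[0.003, 0.003, 0.12], [0, 0, 0.002]],
    [[0.003, 0.003, 0.13], [0, 0, 0.002]],
    [[0.003, 0.003, 0.13], [0, 0, 0.002]],
    [[0.003, 0.003, 0.13], [0, 0, 0.002]],
  ],
)

```text
clock: 12.42
tool_pos: [0.4674, -0.208, 0.0235]
eef_rot: [0.385, 0.923, 0.0, 0.0]
contact_force: [-0.4, -0.0, 0.1]
opening: 0.596
finger_force: 0.0
```

send_rows(
  targets=[
    [[0, 0, 0], [0, 0, 0]],
    [[0, 0, 0], [0, 0, 0]],
    [[0, 0, 0], [0, 0, 0]],
    [[0, 0, 0], [0, 0, 0]],
    [[0, 0, 0], [0, 0, 0]],
    [[0, 0, 0], [0, 0, 0]],
    [[0, 0, 0], [0, 0, 0]],
    [[0, 0, 0], [0, 0, 0]],
  ],
  fingers=0,
  newtons=45,
)

```text
clock: 13.42
tool_pos: [0.4675, -0.2078, 0.0233]
eef_rot: [0.385, 0.923, 0.0, 0.0]
contact_force: [0.9, 0.2, -0.2]
opening: 0.133
finger_force: 45.0
```

send_rows(
  targets=[
    [[0, 0, -0.1], [0, 0, 0]],
    [[0, 0, -0.2], [0, 0, 0]],
    [[0, 0, -0.3], [0, 0, 0]],
    [[0, 0, -0.4], [0, 0, 0]],
    [[0, 0, -0.45], [0, 0, 0.04]],
    [[0, 0, -0.45], [0, 0, 0.08]],
    [[0, 0, -0.45], [0, 0, 0.12]],
    [[0, 0, -0.45], [0, 0, 0.12]],
  ],
)

```text
clock: 14.42
tool_pos: [0.4665, -0.2079, 0.1581]
eef_rot: [0.551, 0.835, -0.0, -0.001]
contact_force: [-0.4, 0.1, -1.0]
opening: 0.133
finger_force: 45.0
```

Run:
```python
from h import *
to(.5597,-.0313,.145,22.9)
```

```text
tool [ 0.4665 -0.2079  0.1581] ty 23.163652328515635 t 14.425 F [-0.3616  0.1007 -0.9758] open 0.1333237009894375 44.99918329529464
shift [0.4191 0.5172 0.043 ] turn [-0.0004 -0.0001  0.0015]
```

send_rows(
  targets=[
    [[0.08, 0.1, 0], [0, 0, 0]],
    [[0.18, 0.22, 0], [0, 0, 0]],
    [[0.28, 0.34, 0], [0, 0, 0]],
    [[0.36, 0.44, 0], [0, 0, 0]],
    [[0.41, 0.5, 0.02], [0, 0, 0.001]],
    [[0.419, 0.517, 0.043], [0, 0, 0.001]],
    [[0.419, 0.517, 0.043], [0, 0, 0.001]],
    [[0.419, 0.517, 0.043], [0, 0, 0.001]],
    [[0.419, 0.517, 0.043], [0, 0, 0.001]],
  ],
)

```text
clock: 15.55
tool_pos: [0.5602, -0.0328, 0.1456]
eef_rot: [0.553, 0.833, -0.0, 0.0]
contact_force: [0.3, 0.3, -1.7]
opening: 0.131
finger_force: 45.0
```

Run:
```python
from h import *
to(.5597,-.0313,.118,22.9)
v=snapshot("scene");a=v["img"][200:275,265:340]
cv2.imwrite("pics/c3.png",cv2.resize(a,(600,600),interpolation=cv2.INTER_CUBIC))
```

```text
tool [ 0.5602 -0.0328  0.1456] ty 22.82809147865606 t 15.55 F [ 0.2685  0.2955 -1.7215] open 0.13113418500429672 44.99866037629545
shift [0.0054 0.0003 0.092 ] turn [-0.0001  0.0002 -0.0004]
```

View pics/c3.png

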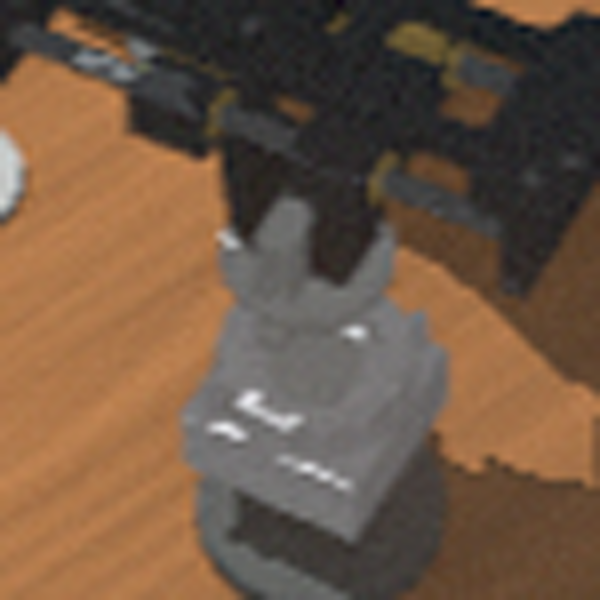

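The cap is held upright above the housing mouth, with its bar along the slot direction (crop centre about (300,250)). I'll correct 1.6 mm sideways and lower it to just above the rim.

send_rows(
  targets=[
    [[0.006, 0, 0.05], [0, 0, 0]],
    [[0.006, 0, 0.09], [0, 0, 0]],
    [[0.006, 0, 0.09], [0, 0, 0]],
    [[0.006, 0, 0.09], [0, 0, 0]],
    [[0.006, 0, 0.09], [0, 0, 0]],
  ],
)

```text
clock: 16.23
tool_pos: [0.5602, -0.0298, 0.1187]
eef_rot: [0.552, 0.834, 0.0, 0.0]
contact_force: [-0.2, -1.1, -1.7]
opening: 0.136
finger_force: 45.0
```

Run:
```python
from h import *
to(.5597,-.0313,.0985,22.9)
```

```text
tool [ 0.5602 -0.0298  0.1187] ty 22.92571361710848 t 16.225 F [-0.2439 -1.0902 -1.6524] open 0.1364704220302141 44.99873022548854
shift [-0.004  -0.0035  0.0672] turn [0.0002 0.0001 0.0001]
```

send_rows(
  targets=[
    [[-0.003, -0.003, 0], [0, 0, 0]],
    [[-0.003, -0.003, 0.01], [0, 0, 0]],
    [[-0.003, -0.003, 0.02], [0, 0, 0]],
    [[-0.003, -0.003, 0.026], [0, 0, 0]],
    [[-0.003, -0.003, 0.026], [0, 0, 0]],
  ],
)

```text
clock: 16.85
tool_pos: [0.5593, -0.0309, 0.1104]
eef_rot: [0.552, 0.834, -0.0, -0.0]
contact_force: [-0.3, -0.2, -0.9]
opening: 0.132
finger_force: 45.0
```

Run:
```python
from h import *
to(.5597,-.0313,.0985,22.9)
```

```text
tool [ 0.5593 -0.0309  0.1104] ty 22.927690807911162 t 16.85 F [-0.3159 -0.2403 -0.8695] open 0.1321164203636 44.99860541895032
shift [-0.0018  0.0008  0.0396] turn [-0.0001 -0.0001  0.0002]
```

send_rows(
  targets=[
    [[0, 0, 0.01], [0, 0, 0]],
    [[0, 0, 0.018], [0, 0, 0]],
    [[0, 0, 0.024], [0, 0, 0]],
    [[0, 0, 0.024], [0, 0, 0]],
    [[0, 0, 0.024], [0, 0, 0]],
  ],
)

```text
clock: 17.48
tool_pos: [0.5595, -0.0309, 0.1036]
eef_rot: [0.552, 0.834, 0.0, 0.0]
contact_force: [0.5, 0.8, 0.0]
opening: 0.131
finger_force: 45.0
```

send_rows(
  targets=[
    [[0, 0, 0.006], [0, 0, 0]],
    [[0, 0, 0.012], [0, 0, 0]],
    [[0, 0, 0.018], [0, 0, 0]],
    [[0, 0, 0.018], [0, 0, 0]],
    [[0, 0, 0.018], [0, 0, 0]],
    [[0, 0, 0.018], [0, 0, 0]],
  ],
)

```text
clock: 18.23
tool_pos: [0.5596, -0.0309, 0.0981]
eef_rot: [0.552, 0.834, 0.0, 0.0]
contact_force: [-0.7, -0.6, 3.9]
opening: 0.132
finger_force: 45.0
```

Spring force and depth agree (about 29.8 mm above the housing's origin), so the lugs are below the ledge. Now twisting clockwise, first part.

send_rows(
  targets=[
    [[0, 0, 0], [0, 0, 0.02]],
    [[0, 0, 0], [0, 0, 0.04]],
    [[0, 0, 0], [0, 0, 0.06]],
    [[0, 0, 0], [0, 0, 0.08]],
    [[0, 0, 0], [0, 0, 0.1]],
    [[0, 0, 0], [0, 0, 0.12]],
    [[0, 0, 0], [0, 0, 0.12]],
    [[0, 0, 0], [0, 0, 0.12]],
  ],
)

```text
clock: 19.23
tool_pos: [0.5595, -0.0311, 0.098]
eef_rot: [0.699, 0.716, 0.0, 0.0]
contact_force: [-0.3, 0.6, 5.5]
opening: 0.132
finger_force: 45.0
```

Run:
```python
from h import *
to(.5597,-.031,.0981,-19)
print(get_state()["moment"])
```

```text
tool [ 0.5595 -0.0311  0.098 ] ty 1.373242156444634 t 19.225 F [-0.3213  0.5758  5.5216] open 0.13215703442365886 45.00012980774045
shift [ 0.0002  0.0007 -0.0002] turn [0.0001 0.     0.1132]
[-0.068   0.1239 -0.0063]
```

send_rows(
  targets=[
    [[0, 0, 0], [0, 0, 0.02]],
    [[0, 0, 0], [0, 0, 0.04]],
    [[0, 0, 0], [0, 0, 0.06]],
    [[0, 0, 0], [0, 0, 0.08]],
    [[0, 0, 0], [0, 0, 0.1]],
    [[0, 0, 0], [0, 0, 0.11]],
    [[0, 0, 0], [0, 0, 0.11]],
    [[0, 0, 0], [0, 0, 0.11]],
  ],
)

```text
clock: 20.23
tool_pos: [0.5594, -0.031, 0.098]
eef_rot: [0.811, 0.585, 0.0, -0.0]
contact_force: [-0.6, -0.2, 5.0]
opening: 0.132
finger_force: 45.0
```

Run:
```python
from h import *
to(.5597,-.031,.0981,-19)
print(get_state()["moment"])
v=snapshot("scene");a=v["img"][215:275,272:332];cv2.imwrite("pics/scene4.png",v["img"])
b=snapshot("top")["img"][203:263,308:368]
cv2.imwrite("pics/c4.png",cv2.resize(a,(600,600),interpolation=cv2.INTER_CUBIC))
```

```text
tool [ 0.5594 -0.031   0.098 ] ty -18.436080517842225 t 20.225 F [-0.6038 -0.1992  5.0195] open 0.13181825663352312 44.99920791015029
shift [ 0.0002  0.0009 -0.0003] turn [-0.     -0.      0.0031]
[-0.0945  0.1618  0.007 ]
```

View pics/c4.png

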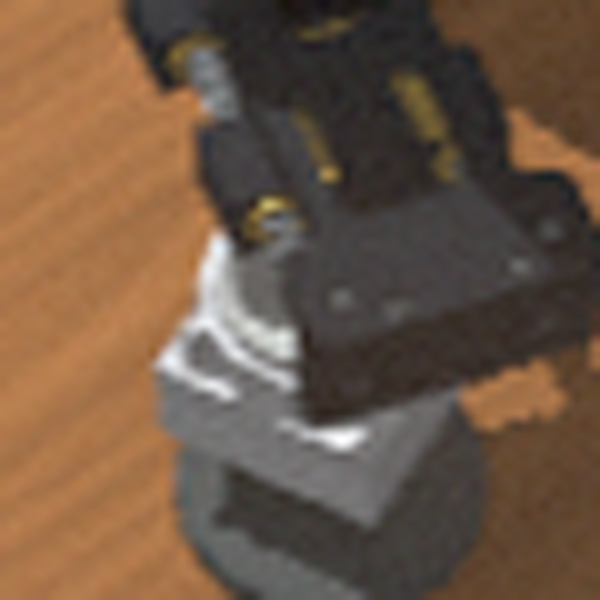

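The housing edge has the same direction as before within about 1–2°, so it is still seated straight. The bar is turned about 41°, well inside 29–51° even with the full play in yaw. The cap is still gripped and pressed down, so I'm handing in.

```bash
python3 -c "
from plant import *
print(finish_job())"
```

```text
the job is handed in; nothing more can be done
None
```

I handed the job in at about 20 s: the housing is seated on the dark stand's post, and the cap is in its slots, pressed down, turned about 41° clockwise and still gripped by its bar. I haven't seen the judge's result.

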